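# Balance a bin of fittings on the storeroom scale

### The job

The red bin of fittings on the balance weighs about 450 g. From the brass weights standing on the bench take the 300 g one (the medium one) and the 150 g one (the thinnest), and stand both upright on the empty pan so that the beam floats level.

Things in the scene. Friction and masses are not known exactly. Their poses are not given: they have to be found in the camera images.
- weight_medium_center (a point): 300 g weight: upright brass cylinder, 34 mm diameter, 38 mm high, plus a knob on top (14 mm diameter, 12 mm high); loose on the bench. Point: its centre, 25 mm above its underside; z up. Grip the cylinder. Nearby in any order, 75 mm or more apart: a 600 g weight of the same form (45 mm diameter, 56 mm high in all) and a hollow brass coupling (32 mm diameter, 36 mm high, no knob).
- weight_small_center (a point): 150 g weight: same form and height but thinner: brass cylinder, 24 mm diameter, 38 mm high, plus a knob on top (12 mm diameter, 12 mm high); loose on the bench. Point: its centre, 25 mm above its underside; z up along its axis.
- pan_top (a point): Empty pan, the balance's end without the red bin: level square white enamelled tray, 120 x 120 mm, rim 3 mm above its floor. Point: centre of its floor, 92 mm above the bench when level, 17 mm higher at start. z up, y along the beam to the pivot 140 mm away (thin pointer there, 150 mm high). Where weights stand on it does not matter; both fit 25 mm either side of the centre along x.
- beam (a joint): Tilt of the beam, rad: 0 = level, positive = the bin's end down. Stops at -0.12 and +0.12; starts at +0.12. Moves freely, lightly damped; the pan always stays horizontal. With one of the two weights on the pan it stays at the stop; with both it settles within about 0.02 of level in a second.
Not all that is in view belongs to the job. Leave any pink or turquoise look-alike of the part that bears weight_small_center alone. What is shaped like the part that bears weight_medium_center but blue is not meant.

How it is judged:
By the outcome, as a careful person would: the job done as asked, in the order asked, and still so for the second after the job is handed in, with the robot touching nothing.
It also fails if it takes over 64 s, if anything falls off the work surface, if the arm or the gripper's body presses on something with over 40 N, if the wrist force passes 120 N, or if a joint passes its speed limit or range.

### The arm

A 6-joint arm with a two-finger parallel gripper is mounted at the origin on the work surface. World frame = base frame: x ahead of the robot, y to its left, z up, the work surface at z = 0. Lengths are in m, angles in degrees, forces in N, time in s.
With the tool pointing down it reaches from about 0.375 to 0.75 m from the base axis. Payload 9 kg.
Tool frame: the origin (TCP) lies where the fingers leave the gripper's body, on its centre line; the fingertips stand 73 mm ahead of it and the grasp point (between the pads) lies 54 mm ahead of it (robot.tip_reach is the distance from the TCP to the fingertips, in m); z points along the fingers, y is the line along which they close (so a half turn about z gives the same grasp; the last joint's range is limited). The gripper opens to 85 mm and grips with 20 to 120 N. Pads are 22 mm wide; open, the fingers measure 114 mm over their backs; the gripper's body (76 mm by 85 mm) begins 54 mm behind the grasp point. The pads swing forward as they close: fully open they stand 13 mm farther back than shut.
Start: joints at [-81.4, 5.964, 5.575, 89.605, 0, 77.527], TCP at [0.216, -0.56, 0.304] pointing down, gripper open.
Joint ranges: [-171.21, 171.21], [-48.23, 106.86], [-62.78, 66.21], [-105.2, 120.99], [-86.42, 89.51], [-180, 180]. Speed limits (degrees/s): [127.2, 127.2, 147.25, 180, 180, 180].

### API

Orientations are given as [roll, pitch, yaw] about the fixed x, y, z axes, in that order (R = Rz(yaw) Ry(pitch) Rx(roll)).
In Python, from plant import robot gives the robot as it stands. Calls block until the motion is done:
- robot.move_pose(position, orientation): joint-space move of the TCP to a pose.
- robot.line_to(position, vel=0.15, rotation=None, guard=None): straight line of the TCP; rotation=None keeps the orientation; vel is the mean speed in m/s. With guard (N) it stops when the force on the tool has changed by that much, and returns True; else False.
- robot.goto_joints(angles): joint-space move.
- robot.set_gripper(opening): finger opening in m; the grip force is fixed at half the most; returns when the fingers have stopped.
- robot.pause(seconds).
- robot.ik(position, orientation): joint angles nearest the present ones, or None.
- robot.observe(): the state.
- robot.grab_frame(name): name is "scene" or "top"; returns the picture (400x640x3 uint8, blue, green, red); there is no depth.
- robot.get_calibration(name): a dict with "vertical_fov" (degrees; the focal length in pixels is half the picture's height over the tangent of half this angle, whatever the lens; pixels are square), "cx", "cy" (the principal point, pixels), "k1" (the pictures are not rectified: a ray, as slopes to the right and down, at radius r is drawn at 1 + k1 r^2 times it, then the intrinsics apply), "rvec" (rotation vector, rad) and "tvec" (3), from world to camera coordinates, as OpenCV has them. Camera axes: x right, y down, z forward; pixel columns grow to the right and rows downward; lengths in m; the calibration is good to about 2 mm. A picture is of the moment at which its call begins. get_calibration takes no time and is no camera call.
A pose or a line that the arm cannot do raises robot.IKError and nothing moves.
- robot.job_done(): hands the job in; it is judged then, once.
The state is a dict: "time": time; "q": joint angles; "qvel": joint speeds; "joint_torque": joint torques, N m; "tool_pos": TCP position; "tcp_rot": TCP orientation; "ft_force": force on the tool from outside, world axes, zero at the start; "torque": the same for the moment, N m; "gripper_width": finger opening in m; "gripper_force": force on a finger pad.
Only numpy, scipy, OpenCV 4.12 (cv2) and the standard library are available. Lean on these libraries where they do the work, as an engineer would, in place of code of your own. Each camera call takes 0.05 s, during which the arm holds its last target. There are 200 camera calls.

## Working session

There is one attempt and no reset: what is moved stays moved. The work goes in short steps, each a Python script; the robot and the scene stay as the last script left them, time stands still between calls to the robot, and variables do not carry over. Pictures are saved under pics/ and viewed, at most 10 in all, crops included, and the job is handed in when it is done.

```bash
mkdir -p pics
python3 - <<'E'
from plant import robot
import cv2
for n in("scene","top"):
    cv2.imwrite(f"pics/{n}0.png",robot.grab_frame(n)); print(n,robot.get_calibration(n))
print(robot.observe()["time"])
E
```

```text
scene {'vertical_fov': 52.70593498598805, 'cx': 316.48578030837723, 'cy': 200.55561198836762, 'k1': -0.0781588455612416, 'rvec': array([ 1.09313404,  2.395234  , -1.04207737]), 'tvec': array([ 0.41664975, -0.19167038,  1.04451868])}
top {'vertical_fov': 50.94492277526518, 'cx': 316.77356327607475, 'cy': 200.14848076089893, 'k1': -0.11063014717725077, 'rvec': array([ 2.14006868, -2.11414179,  0.12451204]), 'tvec': array([-0.07656333,  0.53598417,  0.89549209])}
0.1
```

View pics/scene0.png

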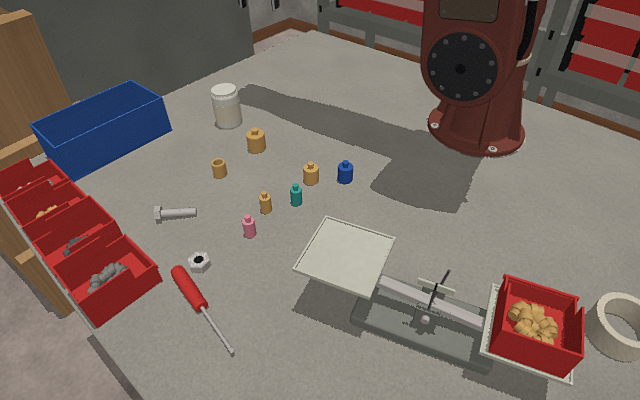

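View pics/top0.png

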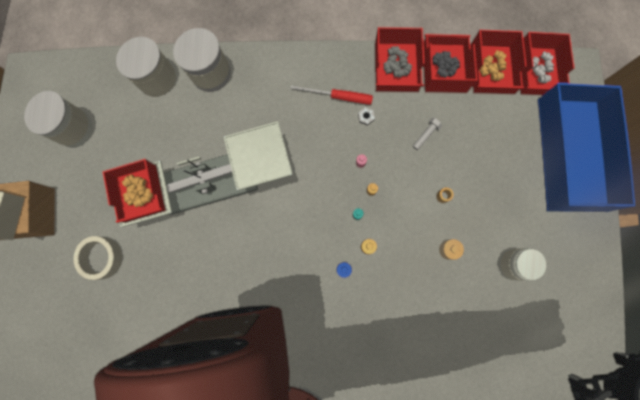

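The top view shows the brass items: (370,247) is a mid-size knobbed weight, (372,189) the thinnest, (453,249) the large 600 g one, and (446,195) the knobless hollow coupling. The look-alikes are blue (344,269), turquoise (358,214) and pink (361,160). The empty pan is at (258,155), and the bin is on the left pan. The medium one at (370,247) and the small one at (372,189) fit. I'll confirm by measured diameters and one crop.

```bash
cat > h.py <<'E'
import numpy as np, cv2
from plant import robot
def cam(n):
    c=robot.get_calibration(n); f=200/np.tan(np.radians(c["vertical_fov"]/2))
    R=cv2.Rodrigues(c["rvec"])[0]; return c,f,R,-R.T@c["tvec"]
def ray(n,uv):
    c,f,R,o=cam(n); s=np.array([(uv[0]-c["cx"])/f,(uv[1]-c["cy"])/f]); x=s.copy()
    for _ in range(20): x=s/(1+c["k1"]*(x@x))
    d=R.T@np.array([*x,1]); return o,d/np.linalg.norm(d)
def onz(n,uv,z):
    o,d=ray(n,uv); return o+d*(z-o[2])/d[2]
def tri(a,b):
    (o1,d1),(o2,d2)=ray("scene",a),ray("top",b)
    t=np.linalg.lstsq(np.c_[d1,-d2],o2-o1,rcond=None)[0]
    p,q=o1+d1*t[0],o2+d2*t[1]; return (p+q)/2,np.linalg.norm(p-q)
def blobs(img,lo,hi,amin,amax):
    m=cv2.inRange(cv2.cvtColor(img,cv2.COLOR_BGR2HSV),lo,hi)
    n,_,st,ce=cv2.connectedComponentsWithStats(m)
    return [(ce[i],st[i]) for i in range(1,n) if amin<st[i][4]<amax]
E
python3 - <<'E'
from h import *
np.set_printoptions(precision=4,suppress=True)
s,t=cv2.imread("pics/scene0.png"),cv2.imread("pics/top0.png")
print("cam",cam("scene")[3],cam("top")[3])
B={}
for n,i in(("scene",s),("top",t)):
    for nm,lo,hi in(("brass",(10,90,90),(28,255,255)),("turq",(80,100,50),(95,255,255)),("pink",(160,60,100),(176,255,255)),("blue",(105,120,50),(125,255,255))):
        for c,st in blobs(i,lo,hi,40,1500):
            if (n=="top" and 330<c[0]<470 and c[1]>140) or (n=="scene" and 200<c[0]<370 and 120<c[1]<245): print(n,nm,c,st,onz(n,c,.025))
# pan: white, largest bright low-sat blob near known place
for n,i,p in(("scene",s,(345,255)),("top",t,(258,155))):
    h=cv2.cvtColor(i,cv2.COLOR_BGR2HSV); print("pan hsv",h[p[1],p[0]])
    m=cv2.inRange(h,(20,5,170),(50,70,255)) ; _,l=cv2.connectedComponents(m); L=l[p[1],p[0]]
    cs=max(cv2.findContours((l==L).astype(np.uint8),0,1)[0],key=cv2.contourArea)
    r=cv2.approxPolyDP(cs,8,True)[:,0]; print(n,r.tolist(),[onz(n,q,.112) for q in r])
a=cv2.resize(s[120:245,195:365],None,fx=3,fy=3,interpolation=2); b=cv2.resize(t[145:285,325:475],None,fx=1.9,fy=1.9)
H=max(a.shape[0],b.shape[0]); f=lambda x:cv2.copyMakeBorder(x,0,H-x.shape[0],0,0,0)
cv2.imwrite("pics/crop.png",np.hstack([f(a),f(b)]))
E
```

```text
cam [0.9355 0.2846 0.5875] [ 0.3966 -0.1026  0.9629]
scene brass [255.7284 140.3486] [246 127  20  27 416] [ 0.4337 -0.369   0.025 ]
scene brass [218.7031 167.8633] [211 158  16  21 256] [ 0.5595 -0.3541  0.025 ]
scene brass [310.7057 173.3987] [303 161  16  25 316] [ 0.4412 -0.1827  0.025 ]
scene brass [265.0262 202.3144] [259 191  13  23 229] [ 0.5689 -0.1922  0.025 ]
scene turq [295.7658 194.8288] [290 183  12  23 222] [ 0.5124 -0.16    0.025 ]
scene pink [248.722  226.0705] [242 214  14  24 241] [ 0.6346 -0.1681  0.025 ]
scene blue [344.8816 172.0428] [338 160  15  24 304] [ 0.3896 -0.1286  0.025 ]
top brass [371.8725 188.5196] [367 183  11  12 102] [ 0.5669 -0.194   0.025 ]
top brass [444.8919 194.5068] [437 187  16  15 148] [ 0.5548 -0.3599  0.025 ]
top brass [368.5684 246.1053] [361 239  16  15 190] [ 0.4369 -0.1862  0.025 ]
top brass [452.8624 249.052 ] [443 239  21  20 327] [ 0.4318 -0.3744  0.025 ]
top turq [357.6753 213.4935] [353 209  10  10  77] [ 0.5096 -0.1619  0.025 ]
top pink [360.9545 160.1136] [357 155  10  11  88] [ 0.6328 -0.1694  0.025 ]
top blue [343.6467 269.4467] [337 263  14  14 150] [ 0.3848 -0.1312  0.025 ]
pan hsv [ 26  21 191]
scene [[325, 215], [292, 267], [369, 296], [395, 237]] [array([ 0.5823, -0.0205,  0.112 ]), array([0.6946, 0.0121, 0.112 ]), array([0.6616, 0.1269, 0.112 ]), array([0.5482, 0.0942, 0.112 ])]
pan hsv [ 34  30 198]
top [[277, 123], [225, 136], [230, 164], [202, 176], [230, 169], [240, 188], [289, 174]] [array([0.6911, 0.0145, 0.112 ]), array([0.6624, 0.1254, 0.112 ]), array([0.601 , 0.1113, 0.112 ]), array([0.575 , 0.1702, 0.112 ]), array([0.5903, 0.1108, 0.112 ]), array([0.5499, 0.0877, 0.112 ]), array([ 0.5802, -0.0141,  0.112 ])]
```

View pics/crop.png

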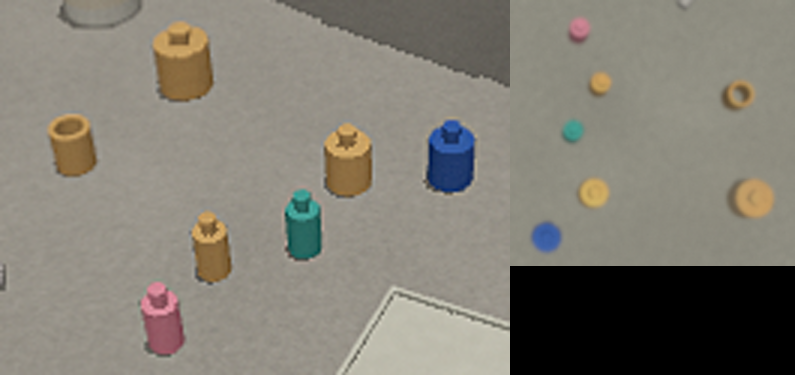

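The crop confirms it. The knobbed brass one at scene (311,173) measures about 34 mm and is the 300 g weight; the thin brass one at (265,202) is the 150 g weight. The large one, the coupling and the coloured ones are rejected. Both views agree to about 5 mm, and the pan centre is (0.621,0.053) with yaw 16°. Next I'll pick the medium weight.

```bash
cat >> h.py <<'E'
PAN=np.array([.6213,.0532]); PX=np.array([.96,.279])
G=.078   # TCP above the weight's underside when gripped
def pick(xy,yaw,opening):
    o=[180,0,yaw]; robot.set_gripper(opening)
    robot.move_pose([*xy,.22],o)
    robot.line_to([*xy,G],vel=.12); robot.set_gripper(0.01)
    w=robot.observe()["gripper_width"]; robot.line_to([*xy,.26],vel=.2)
    return w,robot.observe()["gripper_width"]
def carry(xy,yaw):
    robot.move_pose([*xy,.26],[180,0,yaw]); robot.line_to([*xy,G+.118],vel=.1)
E
python3 - <<'E'
from h import *
print(robot.observe()["tcp_rot"])
for xy in((.439,-.1845),(.568,-.193),PAN+.025*PX,PAN-.025*PX):
  for y in(-5,16): print(xy,y,[None if (q:=robot.ik([*xy,z],[180,0,y])) is None else np.round(q) for z in(G,.26)])
print(pick((.439,-.1845),-5,.055), robot.observe()["ft_force"],robot.observe()["time"])
cv2.imwrite("pics/p1.png",robot.grab_frame("scene"))
E
```

```text
[-1.79931863e+02 -1.55551884e-02  2.10756246e+01]
(0.439, -0.1845) -5 [array([-39., -11., -35.,  66.,   0., 146.]), array([-39., -16., -20.,  86.,   0., 146.])]
(0.439, -0.1845) 16 [array([-39., -11., -35.,  66.,   0., 125.]), array([-39., -16., -20.,  86.,   0., 125.])]
(0.568, -0.193) -5 [array([-31.,  11., -13.,  66.,   0., 154.]), array([-31.,   6.,   1.,  85.,   0., 154.])]
(0.568, -0.193) 16 [array([-31.,  11., -13.,  66.,   0., 133.]), array([-31.,   6.,   1.,  85.,   0., 133.])]
[0.6453   0.060175] -5 [array([ -6.,  19.,  -4.,  68.,   0., 179.]), array([ -6.,  14.,  10.,  86.,   0., 179.])]
[0.6453   0.060175] 16 [array([ -6.,  19.,  -4.,  68.,   0., 158.]), array([ -6.,  14.,  10.,  86.,   0., 158.])]
[0.5973   0.046225] -5 [array([ -8.,  11., -13.,  66.,   0., 177.]), array([ -8.,   6.,   1.,  85.,   0., 177.])]
[0.5973   0.046225] 16 [array([ -8.,  11., -13.,  66.,   0., 156.]), array([ -8.,   6.,   1.,  85.,   0., 156.])]
(0.03253104227506208, 0.03288285697759539) [ 0.22454481  0.78655922 -3.56218088] 4.8583
```

View pics/p1.png

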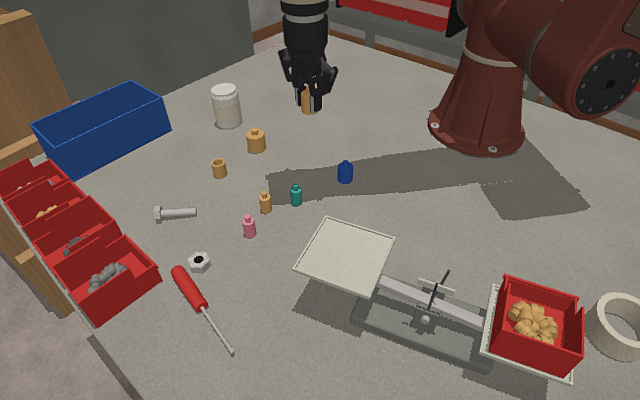

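The weight is held upright at (308,98), 33 mm wide and about 3 N, and its neighbours are undisturbed. Now I'll place it.

Run:
```python
from h import *
xy=PAN+.025*PX
carry(xy,16); robot.pause(.4); f0=robot.observe()["ft_force"]
hit=robot.line_to([*xy,G+.107],vel=.03,guard=1.5); s=robot.observe(); print(hit,s["tool_pos"],f0,s["ft_force"])
robot.set_gripper(.055); robot.pause(.2); robot.line_to([*xy,.28],vel=.15); 
robot.move_pose([.568,-.193,.28],[180,0,-3]);print(robot.observe()["time"])
cv2.imwrite("pics/p2.png",robot.grab_frame("scene"))
```

```text
True [0.64509362 0.06013409 0.18612462] [ 0.59020933 -0.30192661 -2.88045563] [ 1.95858606 -0.17153004  1.08481023]
10.0167
```

View pics/p2.png

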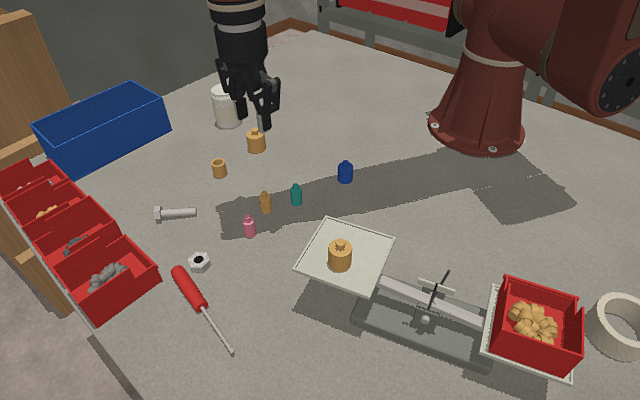

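The medium weight stands upright on the pan at (340,255) and the beam is still at its stop. Next is the small weight.

Run:
```python
from h import *
print(pick((.568,-.193),-3,.05))
xy=PAN-.027*PX
carry(xy,16); robot.pause(.4); f0=robot.observe()["ft_force"]
robot.line_to([*xy,G+.0935],vel=.03); robot.pause(.4); s=robot.observe(); print(s["tool_pos"],f0,s["ft_force"],s["gripper_width"])
cv2.imwrite("pics/p3.png",robot.grab_frame("scene"))
```

```text
(0.022209775522271838, 0.022489486024421128)
[0.5953636  0.04570807 0.17151366] [ 0.1309121   0.23577734 -1.75592931] [-0.84856258  0.37990561  0.86028385] 0.02271369690797584
```

View pics/p3.png

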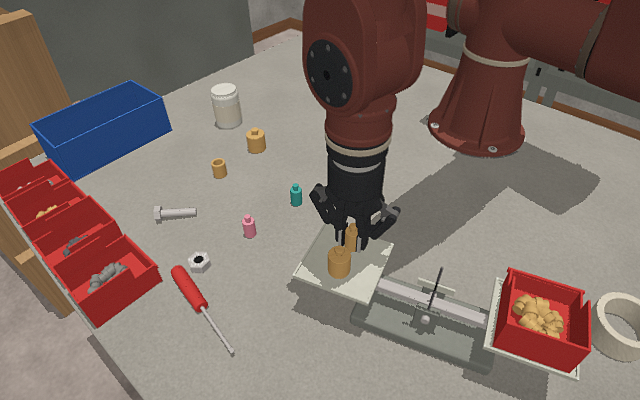

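The small weight is upright on the pan at (352,238), clear of the medium one at (339,262), and the pan is pressed down to about level. Releasing now.

Run:
```python
from h import *
xy=PAN-.027*PX
robot.set_gripper(.05); robot.pause(.3); robot.line_to([*xy,.28],vel=.12)
robot.move_pose([.5,-.25,.3],[180,0,-3]); robot.pause(1)
a=robot.grab_frame("scene"); robot.pause(.7); b=robot.grab_frame("scene")
print(robot.observe()["time"],cv2.absdiff(a,b)[200:390,285:600].max())
m=cv2.inRange(cv2.cvtColor(b,cv2.COLOR_BGR2HSV),(20,5,170),(50,70,255))
cv2.imwrite("pics/p4.png",b)
print(onz("scene",(294,272),.095))
```

```text
21.6833 15
[0.69073888 0.0110696  0.095     ]
```

View pics/p4.png

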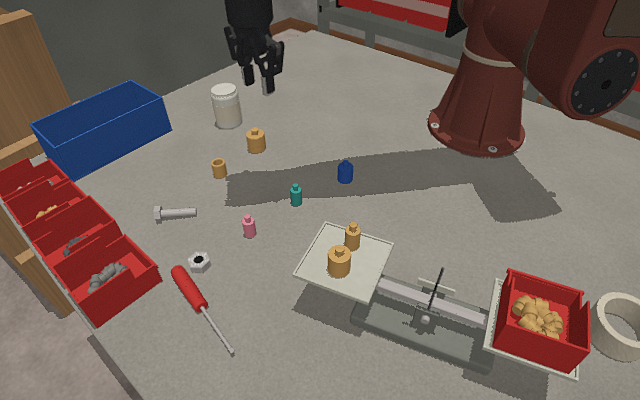

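Both weights stand upright on the pan, at (339,262) and (353,237). The pan's rim has dropped about 8 px to near level, the beam is settled and the robot is clear.

```bash
python3 -c "
from plant import robot
robot.pause(.5); print(robot.job_done())"
```

```text
the job is handed in; nothing more can be done
None
```

The job is handed in at about 22 s: the 300 g and 150 g weights stand upright on the empty pan, the beam floats about level (judged by eye from the last picture, tilt not measured), and the robot is touching nothing.

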